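# Plate to the contact grill, then hold its lid open

### The job

The toast in the contact grill is done. Slide the orange plate along the counter, without lifting it, until it stands centred in front of the grill with its rim just under the handle; then raise the lid by its handle to about 60 degrees and keep holding it there, because it drops shut when let go and I need both hands for the toast: finish while still holding it. Leave the bowl, the yellow mug, the jam jar and the salt shaker where they are.

Things in the scene. Friction and masses are not known exactly. Their poses are not given: they have to be found in the camera images.
- press: The contact grill, fixed on the counter: black lower half, 240 mm wide (its y) and 210 mm deep (its x, from -105 to +105 mm), with the lid on top 105 mm high in all when shut. Origin: centre of its underside, on the counter. Its front (handle side) faces its own -x, roughly towards the robot; yaw varies by up to 0.2 rad.
- lid (a joint): Angle of the grill's lid, rad: 0 shut (as at the start), growing as the front is raised; hinge stop at 1.4. 60 degrees is 1.047. The hinge lies along the grill's y axis at its rear. The lid weighs 0.4 to 0.9 kg and falls shut from any angle when let go.
- lid_hinge (a point): Point on the lid's hinge line: in the grill's frame x +95 mm, y 0, z 55 mm. Its frame is the grill's.
- lid_handle (a point): Middle of the lid's handle: a round bar 20 mm thick, black sleeve 170 mm long, parallel to the grill's y axis, on an arm at each end. Lid shut: its axis is 50 mm in front of the lid's front face (40 mm clear gap, open above and below) and 80 mm above the counter, at x -250, z +25 mm from the hinge line in the grill's frame; it moves with the lid on that arc.
- plate_spot (a point): Where the plate's centre should come: on the counter in front of the grill, 220 mm ahead of the grill's origin (115 mm in front of its lower half, which the plate's rim touches at 190 mm), y 0. Its frame is the grill's.
- plate: The loose orange plate, 170 mm across, 20 mm high, foot 105 mm across, flared rim, 0.2 to 0.4 kg. It starts upright on the counter to the left or right of the grill's front, 200 to 250 mm off the grill's middle line. Origin: centre of its underside, z up.
- bowl: Loose blue bowl, 120 mm across, 50 mm high, on the other side of the grill's front from the plate; leave alone. Origin: centre of underside.
- yellow_mug: Loose yellow mug, 80 mm across, 90 mm high, beside the grill on the robot's left; leave alone. Origin: centre of underside.
- jam_jar: Loose amber jam jar with red cap, 66 mm across, 100 mm high, beside the grill on the robot's right; leave alone. Origin: centre of underside.
- salt: Loose white salt shaker, 44 mm across, 85 mm high, between the grill's right side and the jar; leave alone. Origin: centre of underside.
Not all that is in view belongs to the job. Of the things that look like the plate, the smallest one is meant.

How it is judged:
On the way, in this order (a step that is already met when the one before it is completed fails the run):
1. the plate stands centred in front of the grill with its rim under the handle, the lid still shut (x of plate in the frame of press between -0.25 and -0.18 m and y of plate in the frame of press between -0.035 and 0.035 m and linear speed of plate below 0.02 m/s and value of joint lid below 0.1 rad), for 0.2 s.
2. the lid is held by its handle at about 60 degrees (value of joint lid between 0.96 and 1.135 rad and contact force between any of the fingers, the arm and lid above 0.5 N and distance between the grasp point and lid_handle below 0.12 m), for 0.5 s.
At the end, for the whole second after the job is handed in: The robot holds the lid at rest by its handle (tool point within 120 mm of its middle) at 55 to 65 degrees, nothing else bearing it; the plate stands flat and still, its centre within 35 mm of the grill's middle line and 180 to 250 mm ahead of the grill's origin (all of step 2 and velocity of joint lid between -0.1 and 0.1 rad/s and contact force between each of plate, bowl, yellow_mug, salt, jam_jar and lid below 0.3 N and x of plate in the frame of press between -0.25 and -0.18 m and y of plate in the frame of press between -0.035 and 0.035 m and angle between plate's own z axis and vertical below 0.1 rad and height (world z) of plate below 0.006 m and linear speed of plate below 0.02 m/s); the arm keeps its last pose, push and grip.
It fails at once if the plate is lifted or tipped (height (world z) of plate above 0.02 m or angle between plate's own z axis and vertical above 0.35 rad).
It fails at once if a bystander is moved or knocked over (distance of any of bowl, yellow_mug, jam_jar, salt from where it was at the start of the episode above 0.03 m or angle between any of bowl, yellow_mug, jam_jar, salt's own z axis and vertical above 0.5 rad).
It also fails if it takes over 61 s, if anything falls off the work surface, if the arm or the gripper's body presses on something with over 40 N, if the wrist force passes 120 N, or if a joint passes its speed limit or range.

### The arm

A 6-joint arm with a two-finger parallel gripper is mounted at the origin on the work surface. World frame = base frame: x ahead of the robot, y to its left, z up, the work surface at z = 0. Lengths are in m, angles in rad, forces in N, time in s.
With the tool pointing down it reaches from about 0.35 to 0.85 m from the base axis. Payload 8.1 kg.
Tool frame: the origin (TCP) lies between the finger pads, 19 mm behind the fingertips; this is the grasp point; z points along the fingers, y is the line along which they close (so a half turn about z gives the same grasp; the last joint's range is limited). The gripper opens to 93 mm and grips with 3 to 60 N. Pads are 15 mm wide; open, the fingers measure 128 mm over their backs; the gripper's body (75 mm by 188 mm) begins 65 mm behind the grasp point.
Start: joints at [-1.201, 0.13, 1.488, -0, 1.523, -0.085], TCP at [0.264, -0.539, 0.237] pointing down, gripper open.
Joint ranges: [-2.96, 2.96], [-0.89, 2.26], [0.02, 2.5], [-1.34, 4.48], [0, 2.73], [-2.66, 2.66]. Speed limits (rad/s): [2.39, 2.39, 2.79, 3.14, 3.14, 3.14].

### API

Orientations are given as a rotation vector (axis times angle).
In Python, from plant import read_state, eyes, workorder gives the robot as it stands. The module is installed in compiled form; this text tells all that it offers.
- The arm moves only by the tool play_rows, never from a script. Its argument "targets" is one flat list of numbers, 4 for each row, row after row: the shift along the tool's x, y, z in cm, then the turn about the tool's z in degrees. In form: [dx, dy, dz, roll, dx, dy, dz, roll, ...]. A call has 1 to 8 rows; each row is the pose to reach, as a shift and turn from the pose commanded when the call began, along the tool's axes at that moment; what a row does not reach only later rows make up. A row lasts 1/12 s, in which the tool goes at most 41.7 mm and 7.16 degrees, less where a joint would pass 70% of its speed; a pose out of reach is approached as far as the arm can. A call with a gripper value outside its range is refused whole. "grip" is the finger opening in cm, from 0 to 9.3, set as the call begins (left out, the last holds). The fingers move at their own pace and stop on an object; "grip_force" is the grip in N (left out, the last holds). Time passes only in rows, so rows that repeat a pose let the fingers close. It gives the time, the measured TCP pose, the force, the opening and the grip force at its end, in the units of the state.
- read_state(): the state, without advancing time (a new reading comes with each control period).
- eyes.read_camera(name): name is "scene" or "top" or "wrist"; returns a dict with "image" (420x560x3 uint8, red, green, blue), "vfov" (degrees; the focal length in pixels is half the picture's height over the tangent of half this angle, whatever the lens; pixels are square), "cx", "cy" (the principal point, pixels), "k1" (the pictures are not rectified: a ray, as slopes to the right and down, at radius r is drawn at 1 + k1 r^2 times it, then the intrinsics apply), "cam_to_world" (4x4, takes a point from camera to world coordinates); the wrist camera has in their place "T_tool_cam" (4x4, takes a point from camera to tool coordinates, whose origin is the TCP and whose axes are the flange's). Camera axes: x right, y up, looking along -z (the intrinsics and any distortion apply to the point x, -y, -z); pixel columns grow to the right and rows downward; lengths in m; the calibration is good to about 2 mm. A picture is of the moment at which its call begins: read the wrist's pose just before it. There is no depth.
- workorder.close_job(): hands the job in; it is judged then, once.
The state is a dict: "t": time; "q": joint angles; "dq": joint speeds; "joint_torque": joint torques, N m; "tool_pos": TCP position; "orientation": TCP orientation; "force": force on the tool from outside, world axes, zero at the start; "wrist_torque": the same for the moment, N m; "opening": finger opening in m; "gripper_force": force on a finger pad.
Only numpy, scipy, OpenCV 4.12 (cv2) and the standard library are available. Lean on these libraries where they do the work, as an engineer would, in place of code of your own. Each camera call takes 0.05 s, during which the arm holds its last target. There are 200 camera calls.

## Working session

There is one attempt and no reset: what is moved stays moved. The work goes in short steps, Python scripts to look and compute and a tool call to move; the robot and the scene stay as the last step left them, time stands still between calls to the robot, and variables do not carry over. Pictures are saved under pics/ and viewed, at most 10 in all, crops included, and the job is handed in when it is done.

Besides the shell and the picture viewer there is one more tool, called as name(argument=value, ...) on one line, values as JSON. play_rows: Moves the arm, as the interface text tells. Its arguments: {"type":"object","properties":{"targets":{"type":"array"},"grip":{"type":"number"},"grip_force":{"type":"number"}},"required":["targets"]}

```bash
mkdir -p pics; cat > h.py <<'E'
import numpy as np, cv2
from scipy.spatial.transform import Rotation as R
from plant import read_state, eyes, workorder
def K(c):
    f=c["image"].shape[0]/2/np.tan(np.radians(c["vfov"])/2)
    return f
def T(c,s=None):
    if "cam_to_world" in c: return np.array(c["cam_to_world"])
    M=np.eye(4);M[:3,:3]=R.from_rotvec(s["orientation"]).as_matrix();M[:3,3]=s["tool_pos"]
    return M@np.array(c["T_tool_cam"])
def ray(c,u,v,s=None):
    f=K(c); d=np.array([(u-c["cx"])/f,(v-c["cy"])/f]); p=d.copy()
    for _ in range(30): p=d/(1+c["k1"]*(p@p))
    M=T(c,s); return M[:3,3],M[:3,:3]@np.array([p[0],-p[1],-1])
def onz(c,u,v,z=0,s=None):
    o,d=ray(c,u,v,s); return (o+d*(z-o[2])/d[2])
def proj(c,P,s=None):
    M=T(c,s); q=M[:3,:3].T@(np.asarray(P)-M[:3,3]); x,y=q[0]/-q[2],-q[1]/-q[2]
    k=1+c["k1"]*(x*x+y*y); f=K(c); return c["cx"]+f*k*x,c["cy"]+f*k*y
def save(c,n): cv2.imwrite("pics/"+n,c["image"][:,:,::-1])
E
python3 - <<'E'
from h import *
import pickle
for n in ["top","scene"]:
    c=eyes.read_camera(n); save(c,n+"0.png"); pickle.dump(c,open(n+"0.pkl","wb")); print(n,c["vfov"],c["k1"],c["cam_to_world"])
s=read_state(); print(s["tool_pos"],s["orientation"],s["force"])
E
```

```text
top 44.88729620439115 -0.09788423978527266 [[-0.02396176  0.99815419 -0.05580369  0.40014449]
 [-0.99969821 -0.02362171  0.00674535 -0.03985319]
 [ 0.00541472  0.05594848  0.99841897  1.58081945]
 [ 0.          0.          0.          1.        ]]
scene 48.530533530043 0.04825411132037449 [[-0.69405934 -0.59277281  0.40853644  1.0729769 ]
 [ 0.71980176 -0.58157709  0.3790165   0.5134593 ]
 [ 0.01292475  0.55712519  0.83032793  1.29323793]
 [ 0.          0.          0.          1.        ]]
[ 0.26341874 -0.53855243  0.2364896 ] [-3.05911303e+00 -7.07901641e-01  3.94405984e-04] [ 0.48049312 -0.80959608  0.16004876]
```

View pics/top0.png

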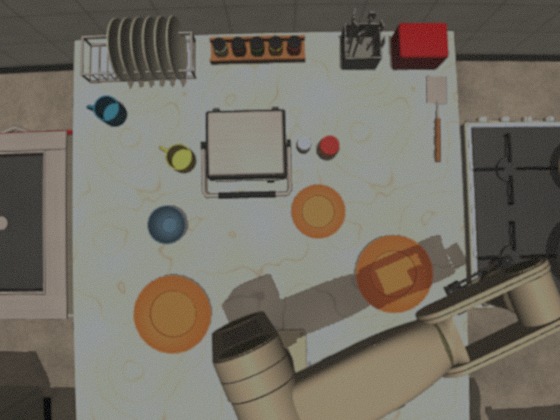

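View pics/scene0.png

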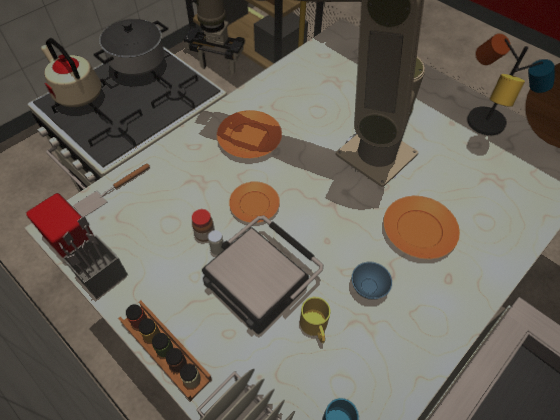

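The top view shows three orange plates: (172,313) and (395,273), both about 78 px across, and (318,211), about 54 px across. The last is the smallest and sits to the right of the grill's front, so it fits the description. The grill is at (246,145) with its handle along (219..275,195), the bowl at (167,225), the mug at (181,158), the salt at (304,144) and the jar at (329,147). I'll confirm with a crop and measure.

```bash
python3 - <<'E'
from h import *
import pickle
c=pickle.load(open("top0.pkl","rb")); im=c["image"]
hsv=cv2.cvtColor(im,cv2.COLOR_RGB2HSV)
m=cv2.inRange(hsv,(5,150,90),(20,255,255)); n,l,st,ce=cv2.connectedComponentsWithStats(m)
for i in range(1,n):
    if st[i,4]>800:
        cnt=max(cv2.findContours((l==i).astype(np.uint8),0,2)[0],key=cv2.contourArea)
        (u,v),ax,_=cv2.fitEllipse(cv2.convexHull(cnt)); p=onz(c,u,v,.02); e=onz(c,u+np.mean(ax)/2,v,.02)
        print("plate",(u,v),ax,p.round(4),"diam",2*np.linalg.norm(e-p))
for nm,u,v,z in [("hL",219,195,.08),("hR",275,195,.08),("hm",247,195,.08),("lidFL",206,178,.1),("lidFR",286,178,.1),("lidBL",208,112,.1),("lidBR",284,110,.1),("bowl",167,225,.05),("mug",181,159,.09),("salt",304,144,.085),("jar",329,147,.1)]:
    print(nm,onz(c,u,v,z).round(4))
cr=cv2.resize(im[90:250,140:360],None,fx=3.6,fy=3.6,interpolation=cv2.INTER_CUBIC)
cv2.imwrite("pics/crop1.png",cr[:,:,::-1])
E
```

```text
plate (317.7762145996094, 211.04502868652344) (51.49452590942383, 51.76050567626953) [ 0.4711 -0.1558  0.02  ] diam 0.1592519225100163
plate (393.91314697265625, 273.597900390625) (75.05113983154297, 75.56737518310547) [ 0.2729 -0.3853  0.02  ] diam 0.23548658045273507
plate (171.80917358398438, 314.0368957519531) (75.00579071044922, 75.80757141113281) [0.1658 0.2993 0.02  ] diam 0.23205642083357947
hL [0.5229 0.14   0.08  ]
hR [ 0.5189 -0.026   0.08  ]
hm [0.5209 0.0569 0.08  ]
lidFL [0.5721 0.175  0.1   ]
lidFR [ 0.5665 -0.0595  0.1   ]
lidBL [0.7687 0.1667 0.1   ]
lidBR [ 0.769  -0.0585  0.1   ]
bowl [0.4383 0.3028 0.05  ]
mug [0.6318 0.2501 0.09  ]
salt [ 0.6686 -0.1157  0.085 ]
jar [ 0.6554 -0.1883  0.1   ]
```

View pics/crop1.png

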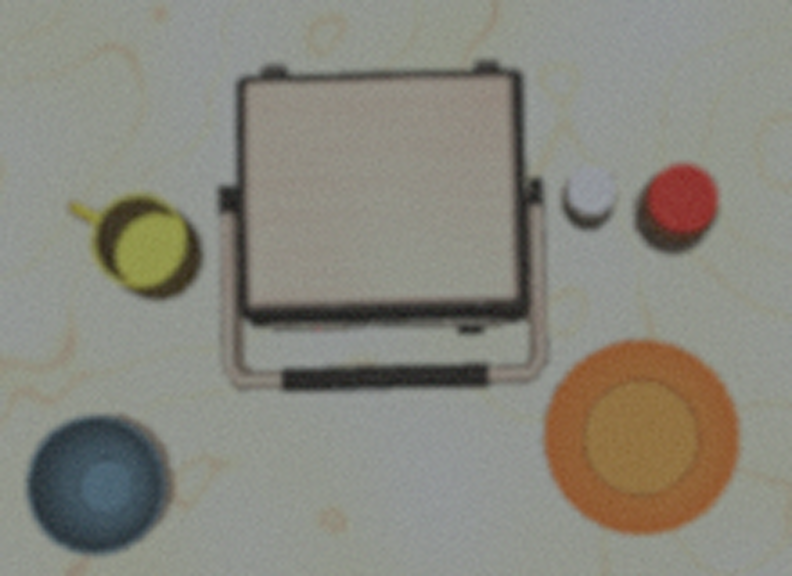

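The crop confirms it: the small orange plate is at crop (641,437), which is (0.471,-0.156). The handle runs along y (yaw≈0) with its middle at about (0.521,0.057), so the spot is at about (0.456,0.057). The plan is to lower the partly closed fingers into the plate's well, line them up along y and drag it to +y.

play_rows(targets=[4,-2.9,0,7,8,-5.7,0,14,12,-8.5,0,21,16,-11.4,0,26,20,-14.2,2,26,24,-17,4,26,28,-20,6,26,31,-22,8,26], grip=5, grip_force=20)

```text
t: 0.77
tool_pos: [0.4185, -0.2536, 0.1825]
orientation: [3.141, 0.001, 0.001]
force: [0.2, 0.6, -0.2]
opening: 0.0507
gripper_force: 0.0
```

```bash
python3 - <<'E'
from h import *
s=read_state(); c=eyes.read_camera("wrist"); save(c,"w1.png")
M=R.from_rotvec(s["orientation"]).as_matrix()
print(s["t"],s["tool_pos"],M.round(3).tolist(),s["opening"],s["force"])
for n,P in [("plate",[.471,-.156,0.02]),("jar",[.655,-.188,.1]),("handle",[.521,.057,.08])]: print(n,proj(c,P,s),(M.T@(np.array(P)-s["tool_pos"])*100).round(2))
print(np.array(c["T_tool_cam"]).round(3))
E
```

```text
0.7667 [ 0.41846176 -0.25362304  0.18246616] [[1.0, 0.001, 0.001], [0.001, -1.0, -0.001], [0.001, 0.001, -1.0]] 0.05065718195174916 [ 0.21085487  0.64288344 -0.1570708 ]
plate (np.float64(180.38008764436574), np.float64(144.50303775676593)) [ 5.25 -9.77 16.25]
jar (np.float64(166.5084188734404), np.float64(-178.52585168727117)) [23.65 -6.55  8.26]
handle (np.float64(-137.8268373385569), np.float64(81.29469063253646)) [ 10.27 -31.06  10.24]
[[ 0.     0.964  0.267  0.073]
 [ 1.    -0.     0.    -0.   ]
 [ 0.     0.267 -0.964 -0.146]
 [ 0.     0.     0.     1.   ]]
```

View pics/w1.png

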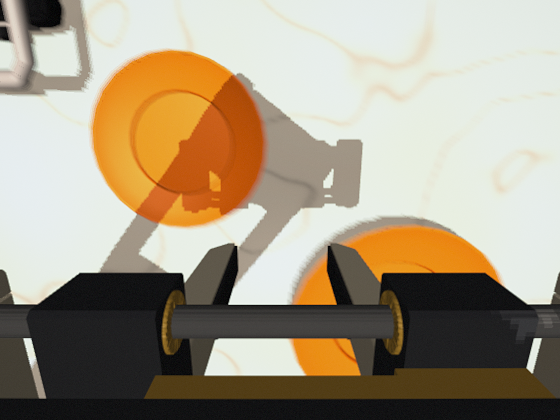

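The wrist view shows the small plate centred at about (180,138), within 5 mm of the prediction, with a well about 105 mm wide. I'll move over it and lower the fingers into the well.

play_rows(targets=[2.5,-3.2,0,0,4.5,-6.5,0,0,5.5,-9.8,2,0,5.5,-9.8,6,0,5.5,-9.8,9,0,5.5,-9.8,11.5,0,5.5,-9.8,13,0,5.5,-9.8,13.7,0])

```text
t: 1.48
tool_pos: [0.4703, -0.1563, 0.0423]
orientation: [-3.139, -0.002, 0.008]
force: [0.4, 0.5, -0.5]
opening: 0.0499
gripper_force: 0.0
```

play_rows(targets=[0,0,0.2,0,0,0,0.4,0,0,0,0.6,0,0,0,0.8,0,0,0,1.0,0,0,0,1.2,0,0,0,1.4,0,0,0,1.4,0])

```text
t: 2.15
tool_pos: [0.4725, -0.1573, 0.0314]
orientation: [-3.141, -0.002, 0.0]
force: [-0.3, -0.0, -0.4]
opening: 0.05
gripper_force: 0.0
```

play_rows(targets=[0,0,0.1,0,0,0,0.2,0,0,0,0.3,0,0,0,0.3,0], grip=6)

```text
t: 2.48
tool_pos: [0.4726, -0.1573, 0.0284]
orientation: [-3.141, -0.002, 0.0]
force: [-0.5, -0.3, -0.4]
opening: 0.0599
gripper_force: 0.0
```

play_rows(targets=[0,-0.4,0,0,0,-0.8,0,0,0,-1.2,0,0,0,-1.6,0,0,0,-2.0,0,0,0,-2.4,0,0,0,-2.8,0,0,0,-3.2,0,0])

```text
t: 3.15
tool_pos: [0.4732, -0.1254, 0.0292]
orientation: [3.141, 0.002, 0.002]
force: [1.5, -2.8, 2.6]
opening: 0.0597
gripper_force: 1.8
```

```bash
python3 - <<'E'
from h import *
s=read_state(); c=eyes.read_camera("wrist"); save(c,"w2.png"); print(s["tool_pos"],s["force"])
E
```

```text
[ 0.47320492 -0.12541281  0.0291973 ] [ 1.50650715 -2.7776494   2.63094681]
```

View pics/w2.png

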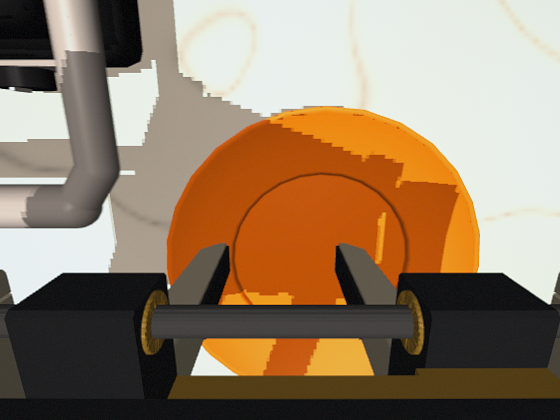

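The left finger bears on the plate's left inner wall and the plate trails about 20 mm behind the tool, with rim columns at 168..480 and the fingers centred at 287. The force is small and downward on the plate. I'll keep dragging.

play_rows(targets=[-0.2,-0.5,0,0,-0.4,-1,0,0,-0.6,-1.6,0,0,-0.8,-2.2,0,0,-1.0,-2.8,0,0,-1.2,-3.4,0,0,-1.4,-4,0,0,-1.6,-4.6,0,0])

```text
t: 3.87
tool_pos: [0.4572, -0.0794, 0.0294]
orientation: [3.141, 0.001, 0.003]
force: [2.1, -4.8, 5.4]
opening: 0.0599
gripper_force: 3.3
```

play_rows(targets=[-0.1,-0.6,0,0,-0.2,-1.2,0,0,-0.3,-1.8,0,0,-0.4,-2.4,0,0,-0.4,-3.0,0,0,-0.4,-3.6,0,0,-0.4,-4.2,0,0,-0.4,-4.8,0,0])

```text
t: 4.53
tool_pos: [0.4529, -0.0314, 0.0293]
orientation: [3.141, 0.001, 0.002]
force: [0.1, -6.1, 6.6]
opening: 0.0596
gripper_force: 3.9
```

play_rows(targets=[0,-0.6,0,0,0,-1.2,0,0,0,-1.8,0,0,0,-2.4,0,0,0,-3.0,0,0,0,-3.6,0,0,0,-4.2,0,0,0,-4.8,0,0])

```text
t: 5.2
tool_pos: [0.4527, 0.0166, 0.0292]
orientation: [3.141, 0.002, 0.001]
force: [0.4, -5.4, 7.4]
opening: 0.06
gripper_force: 4.1
```

```bash
cat > pl.py <<'E'
from h import *
def plate(y0=-.05,y1=.15):
    c=eyes.read_camera("top"); hsv=cv2.cvtColor(c["image"],cv2.COLOR_RGB2HSV)
    m=cv2.inRange(hsv,(5,150,60),(20,255,255))
    vs,us=np.nonzero(m); P=np.array([onz(c,u,v,.02) for u,v in zip(us,vs)])
    k=(P[:,0]>.33)&(P[:,0]<.6)&(P[:,1]>-.3)&(P[:,1]<.22)
    return c,P[k],m
E
python3 - <<'E'
from pl import *
s=read_state(); print(s["tool_pos"],s["force"])
c,P,m=plate(); print(len(P),P.min(0),P.max(0)); save(c,"top1.png")
w=eyes.read_camera("wrist")
a=np.hstack([c["image"][150:290,150:350].repeat(2,0).repeat(2,1),w["image"][::2,::2][:210].repeat(1,0)[:210,:280] if 0 else cv2.resize(w["image"],(373,280))])
cv2.imwrite("pics/both2.png",a[:,:,::-1])
E
```

```text
[0.45273997 0.01660118 0.02921478] [ 0.37698521 -5.37798645  7.35988619]
290 [ 0.33249316 -0.29788191  0.02      ] [0.51360223 0.0570222  0.02      ]
```

View pics/both2.png

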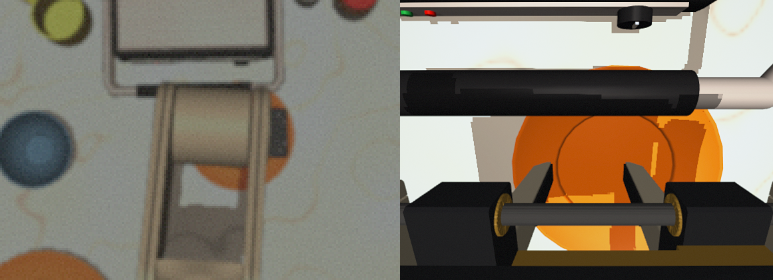

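The right half (wrist view) shows the plate still trailing about 20 mm, at y≈-0.004, with its rim passing under the handle and clear of it. About 61 mm remain.

play_rows(targets=[0,-0.6,0,0,0,-1.2,0,0,0,-1.8,0,0,0,-2.4,0,0,0,-3.0,0,0,0,-3.6,0,0,0,-4.2,0,0,0,-4.7,0,0])

```text
t: 5.97
tool_pos: [0.4525, 0.0636, 0.0291]
orientation: [3.141, 0.002, 0.001]
force: [-0.0, -5.4, 7.7]
opening: 0.0599
gripper_force: 4.1
```

play_rows(targets=[0,-0.4,0,0,0,-0.8,0,0,0,-1.1,0,0,0,-1.3,0,0,0,-1.4,0,0,0,-1.4,0,0])

```text
t: 6.47
tool_pos: [0.4525, 0.0776, 0.0291]
orientation: [3.141, 0.002, 0.001]
force: [-0.1, -4.5, 7.3]
opening: 0.0602
gripper_force: 4.5
```

play_rows(targets=[0,0.4,0,0,0,0.8,0,0,0,1.2,0,0,0,1.2,-0.5,0,0,1.2,-1.5,0,0,1.2,-3,0,-1.5,1.2,-6,0,-3,1.2,-10,0])

```text
t: 7.13
tool_pos: [0.4203, 0.0656, 0.1267]
orientation: [-3.142, -0.001, 0.009]
force: [1.1, 0.1, -0.0]
opening: 0.0599
gripper_force: 0.0
```

play_rows(targets=[-2,0,-3,0,-3,0,-6,0,-3,0,-8,0,-3,0,-8,0])

```text
t: 7.47
tool_pos: [0.395, 0.0659, 0.2139]
orientation: [-3.141, -0.002, -0.015]
force: [0.5, 0.5, 1.2]
opening: 0.0597
gripper_force: 0.0
```

```bash
python3 - <<'E'
from h import *
s=read_state(); print(s["tool_pos"],s["orientation"],s["force"])
w=eyes.read_camera("wrist"); save(w,"w3.png")
hsv=cv2.cvtColor(w["image"],cv2.COLOR_RGB2HSV); m=cv2.inRange(hsv,(5,150,60),(22,255,255)); m[260:]=0
vs,us=np.nonzero(m); P=np.array([onz(w,u,v,.02,s) for u,v in zip(us[::5],vs[::5])]); print(P.min(0),P.max(0),len(P))
E
```

```text
[0.39499981 0.06588198 0.21394733] [-3.14094362e+00 -1.79901696e-03 -1.48664715e-02] [0.45235899 0.47370193 1.21600325]
[ 0.36988304 -0.02820593  0.02      ] [0.52011754 0.13800369 0.02      ] 3842
```

View pics/w3.png

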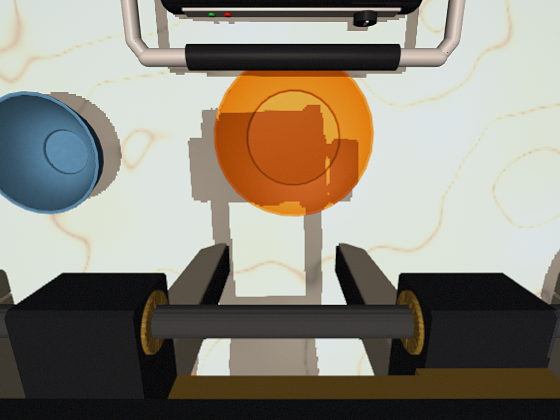

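The plate is centred at (294,137), right under the handle (sleeve 186..401, row 57), at (0.455,0.055), and nothing else has moved. Next is the handle, refined from this same image.

```bash
python3 - <<'E'
from h import *
s=read_state(); w=eyes.read_camera("wrist")
# sleeve: dark rows near column centres
for u in (200,290,385):
    g=w["image"][30:90,u].mean(1); d=np.nonzero(g<70)[0]+30; print(u,d.min(),d.max())
g=w["image"][57].mean(1); d=np.nonzero(g<70)[0]; print(d.min(),d.max())
L,Rr=onz(w,186,57,.08,s),onz(w,401,57,.08,s); m=(L+Rr)/2; print(L,Rr,m)
M=R.from_rotvec(s["orientation"]).as_matrix(); print((M.T@(m-s["tool_pos"])*100).round(2),np.degrees(np.arctan2(M[1,0],M[0,0])))
E
```

```text
200 42 68
290 42 69
385 42 68
185 400
[0.51883454 0.14373748 0.08      ] [ 0.51906026 -0.02929868  0.08      ] [0.5189474 0.0572194 0.08     ]
[12.37  0.88 13.21] 0.06394463942589165
```

play_rows(targets=[1,0.1,0,-7,2,0.2,0,-14,4,0.4,0,-21,6,0.6,0,-28,8,0.7,0,-35,10,0.8,0,-42,11.5,0.9,0,-49,12.5,0.9,0,-56], grip=4.4)

```text
t: 8.23
tool_pos: [0.5181, 0.0565, 0.2054]
orientation: [-2.767, -1.483, 0.005]
force: [-0.2, -0.7, 1.1]
opening: 0.0436
gripper_force: 0.0
```

play_rows(targets=[0,0,0,-7,0,0,0,-14,0,0,0,-21,0,0,0,-28,0,0,0,-34,0,0,0,-34,0,0,0,-34,0,0,0,-34])

```text
t: 8.9
tool_pos: [0.5173, 0.0567, 0.2066]
orientation: [-2.223, -2.218, 0.002]
force: [-0.8, -0.1, 0.4]
opening: 0.044
gripper_force: 0.0
```

```bash
python3 - <<'E'
from h import *
s=read_state(); M=R.from_rotvec(s["orientation"]).as_matrix(); print(s["q"],s["tool_pos"],M.round(3).tolist(),s["opening"])
print((M.T@(np.array([.5205,.057,.08])-s["tool_pos"])*100).round(2))
E
```

```text
[ 1.06200699e-02 -6.75511500e-02  1.74668488e+00  2.50228531e-06
  1.46432072e+00  1.32523507e-02] [0.51734015 0.05669817 0.20662625] [[0.003, 1.0, -0.002], [1.0, -0.003, -0.0], [-0.0, -0.002, -1.0]] 0.04398945184943913
[ 0.03  0.34 12.66]
```

play_rows(targets=[0,0.3,2.5,0,0,0.3,5,0,0,0.3,7,0,0,0.3,9,0,0,0.3,10.5,0,0,0.3,11.7,0,0,0.3,12.5,0,0,0.3,12.7,0])

```text
t: 9.57
tool_pos: [0.5199, 0.0567, 0.0791]
orientation: [-2.22, -2.22, 0.003]
force: [-0.5, -0.2, 1.0]
opening: 0.044
gripper_force: 0.0
```

play_rows(targets=[0,0,0,0,0,0,0,0,0,0,0,0,0,0,0,0,0,0,0,0,0,0,0,0,0,0,0,0,0,0,0,0], grip=1, grip_force=30)

```text
t: 10.23
tool_pos: [0.5219, 0.0567, 0.0817]
orientation: [2.219, 2.221, 0.003]
force: [2.8, 0.4, 4.8]
opening: 0.0193
gripper_force: 30.0
```

The fingers stopped on the bar at 19.3 mm with a 30 N grip. Raising the lid along its arc.

play_rows(targets=[0,0.05,-0.5,0,0,0.15,-1.1,0,0,0.2,-1.6,0,0,0.3,-2.2,0,0,0.5,-3.2,0,0,0.8,-4.3,0,0,1.1,-5.3,0,0,1.5,-6.4,0])

```text
t: 10.9
tool_pos: [0.5373, 0.0567, 0.1446]
orientation: [2.219, 2.221, 0.004]
force: [16.7, 0.8, -10.2]
opening: 0.0194
gripper_force: 30.0
```

play_rows(targets=[0,0.6,-1.0,0,0,1.1,-2,0,0,1.65,-3,0,0,2.2,-3.9,0,0,2.75,-4.9,0,0,3.4,-5.8,0,0,3.4,-5.8,0])

```text
t: 11.48
tool_pos: [0.5685, 0.0567, 0.2039]
orientation: [-2.218, -2.22, 0.005]
force: [-14.3, -1.0, 7.2]
opening: 0.019
gripper_force: 30.0
```

```bash
cat > lid.py <<'E'
from h import *
s=read_state(); p=s["tool_pos"]; hx,hz=.7715,.055
v=p[[0,2]]-[hx,hz]
print(p.round(4),s["force"].round(1) if hasattr(s["force"],'round') else s["force"],"theta",174.29-np.degrees(np.arctan2(v[1],v[0])),"r",np.hypot(*v),s["opening"])
E
python3 lid.py
```

```text
[0.5685 0.0567 0.2039] [-14.3  -1.    7.2] theta 30.552789388827534 r 0.25180201155638804 0.01900939866073536
```

play_rows(targets=[0,0.55,-0.9,0,0,1.2,-1.7,0,0,1.95,-2.55,0,0,2.7,-3.3,0,0,3.5,-4.1,0,0,4.35,-4.8,0,0,4.35,-4.8,0])

```text
t: 12.07
tool_pos: [0.613, 0.0567, 0.2534]
orientation: [-2.22, -2.222, 0.002]
force: [-13.7, -1.2, 14.0]
opening: 0.0192
gripper_force: 30.0
```

```bash
python3 lid.py
```

```text
[0.613  0.0567 0.2534] [-13.7  -1.2  14. ] theta 45.67080410309188 r 0.2538858346309269 0.01919626873688777
```

play_rows(targets=[0,0.7,-0.9,0,0,1.6,-1.55,0,0,2.5,-2.15,0,0,3.45,-2.75,0,0,4.4,-3.25,0,0,5.4,-3.75,0,0,5.4,-3.75,0,0,5.4,-3.75,0])

```text
t: 12.73
tool_pos: [0.6674, 0.0565, 0.2893]
orientation: [2.22, 2.222, -0.001]
force: [-3.6, -1.4, 7.1]
opening: 0.0192
gripper_force: 30.0
```

```bash
python3 lid.py; python3 - <<'E'
from h import *
a=eyes.read_camera("scene"); w=eyes.read_camera("top")
save(a,"s4.png")
o=np.hstack([a["image"][120:400,130:430],w["image"][80:360,140:400]]); o=cv2.resize(o,None,fx=1.4,fy=1.4)
cv2.imwrite("pics/b4.png",o[:,:,::-1])
E
```

```text
[0.6674 0.0565 0.2893] [-3.6 -1.4  7.1] theta 60.33363338124522 r 0.2563680493141967 0.01921305522940972
```

View pics/b4.png

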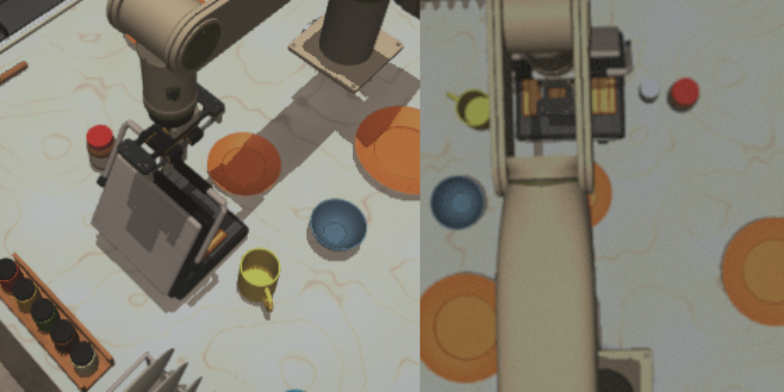

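The pictures show the lid raised and held at its handle by the gripper, the plate in front of the grill, and the bowl, mug, salt and jar untouched. From the tool position the angle is about 60°. I'll hold for a moment and check that it's still.

play_rows(targets=[0,0,0,0,0,0,0,0,0,0,0,0,0,0,0,0,0,0,0,0,0,0,0,0,0,0,0,0,0,0,0,0])

```text
t: 13.5
tool_pos: [0.6669, 0.0565, 0.2891]
orientation: [2.22, 2.222, -0.001]
force: [-3.1, -2.2, 5.6]
opening: 0.0191
gripper_force: 30.0
```

```bash
python3 lid.py; python3 - <<'E'
from h import *
c=eyes.read_camera("scene"); im=c["image"].copy()
# handle arc hypotheses vs picture, and plate outline
for th,col in ((55,(255,0,0)),(60,(0,255,0)),(65,(0,0,255))):
    a=np.radians(174.29-th); x=.7715+.2512*np.cos(a); z=.055+.2512*np.sin(a)
    q=[proj(c,[x,.057+y,z]) for y in (-.085,.085)]; cv2.line(im,*[tuple(int(round(t)) for t in p) for p in q],col,1)
    b=np.radians(166-th); q=[proj(c,[.7715+.206*np.cos(b),.057+y,.055+.206*np.sin(b)]) for y in (-.12,.12)]
    cv2.line(im,*[tuple(int(round(t)) for t in p) for p in q],col,1)
for t in np.linspace(0,6.28,40):
    p=proj(c,[.455+.085*np.cos(t),.055+.085*np.sin(t),.02]); cv2.circle(im,tuple(int(round(k)) for k in p),0,(0,255,255),-1)
cv2.imwrite("pics/s5.png",cv2.resize(im[190:340,180:340],None,fx=4,fy=4,interpolation=0)[:,:,::-1])
E
```

```text
[0.6669 0.0565 0.2891] [-3.1 -2.2  5.6] theta 60.20758384760573 r 0.2563826723073816 0.019089979823237124
```

View pics/s5.png

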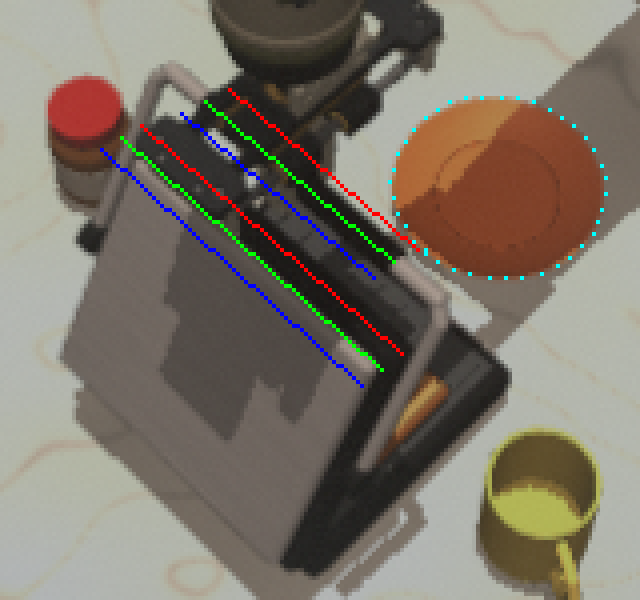

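The overlay matches. The sleeve's end, about (400,263), and the lid's front edge lie on or close to the 60° line, and the plate fills its predicted outline. The lid is still, so I'm handing in.

```bash
python3 -c "
from plant import workorder; print(workorder.close_job())"
```

```text
the job is handed in; nothing more can be done
None
```

I handed the job in with the orange plate centred under the handle, the gripper holding the lid by its handle at about 60°, and the bowl, mug, jar and salt untouched; the hand-in returned no verdict.

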